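Shut the photometer's lid and press its start key

TASK

Start a reading on the photometer: with the fingertips, push the blue lid of the measuring well down until it is fully shut, and only then press the green start key gently all the way down and let it come back up. Do not press any other key, push nothing hard, and do not disturb the bottles, tubes, vial, cuvette or other things around; finish with the hand clear of everything.

Things in the scene. Friction and masses are not known exactly. Their poses are not given: they have to be found in the camera images.
- analyser: White photometer, 260 (x) by 400 (y) mm, fixed. Origin: centre of underside; z up, -x its front (robot side), +y its left. Flat deck 100 mm up. On it: four keys in a row at x = -70 mm (y = 16, 64, 112, 160 mm, colours in any order), the measuring well with blue lid at y = -100 mm, a low grey screen (to 122 mm up) behind the keys.
- lid (a joint): Opening angle of the blue lid of the measuring well: 0 = fully shut (lying level on the collar of the well), grows as the free front edge rises, up to 1.2; starts between 0.5 and 0.9. Stiff hinge that stays where it is left; turning it takes about 0.12 N m (2 N at lid_push), then it comes against its stop at 0.
- lid_hinge (a point): Point on the lid's hinge axis, in the middle of the lid's width, at analyser (55, -100, 120) mm; the hinge axis runs along the analyser's y. Fixed. Its axes are the analyser's.
- lid_push (a point): Point on the lid's top (outer) face, mid-width, 65 mm in front of the hinge axis, 10 mm above it when shut; moves with the lid. z: outward normal; -x: to the free edge. Lid: blue plate 94 mm wide, 10 mm thick, from 4 to 90 mm in front of the hinge axis, with a 4 mm lip beyond. Shut, its top is level, 130 mm above the bench.
- key_green (a joint): Travel of the green key, the start key: 0 = up, 0.006 = fully down; springs back, full travel takes 4 N.
- key_green_top (a point): Centre of the top face of the green round push key (24 mm across, in a black housing that stands on the deck); moves down with it. Pressed straight down. z up.
- key_red (a joint): Travel of the red key, not to be pressed: 0 = up, 0.006 = fully down; springs back, full travel takes 4 N.
- key_red_top (a point): Centre of the top face of the red round push key (24 mm across, in a black housing that stands on the deck); moves down with it. Pressed straight down. z up.
- key_yellow (a joint): Travel of the yellow key, not to be pressed: 0 = up, 0.006 = fully down; springs back, full travel takes 4 N.
- key_yellow_top (a point): Centre of the top face of the yellow round push key (24 mm across, in a black housing that stands on the deck); moves down with it. Pressed straight down. z up.
- key_white (a joint): Travel of the white key, not to be pressed: 0 = up, 0.006 = fully down; springs back, full travel takes 4 N.
- key_white_top (a point): Centre of the top face of the white round push key (24 mm across, in a black housing that stands on the deck); moves down with it. Pressed straight down. z up.
- key_green_base: Black housing that carries the green key (origin: centre of its underside, on the deck).
- vial: Small amber vial with white cap, 22 mm across, 40 mm tall, standing loose on the analyser's deck between the keys and the lid. Bystander; origin: centre of its underside.
- cuvette: Clear square cuvette with red cap, 14 mm wide, 46 mm tall, standing loose on the deck behind. Bystander; origin: centre of its underside.
- bottle_white: White reagent bottle, 60 mm across, 125 mm tall, on the bench to the right of the analyser. Bystander; origin: centre of its underside.
- bottle_amber: Amber reagent bottle, 60 mm across, 125 mm tall, on the bench to the right of the analyser. Bystander; origin: centre of its underside.
- tube_a: Yellow-capped sample tube, 17 mm across the cap, 90 mm long, standing loose in the fixed black rack (150 by 90 by 45 mm) to the left of the analyser, its top 105 mm up. Bystander; origin: centre of its underside.
- tube_b: A second such tube in the same rack. Bystander; origin: centre of its underside.

How it is judged (in metres and radians):
On the way, in this order (a step that is already met when the one before it is completed fails the run):
1. the blue lid is fully shut (value of joint lid below 0.06 rad), for 0.2 s.
2. the green key is pressed down (more than 4 mm of its 6 mm) (value of joint key_green above 0.004 m and value of joint lid below 0.06 rad), for 0.05 s.
3. the green key has come back up (value of joint key_green below 0.0012 m and value of joint lid below 0.06 rad), for 0.2 s.
At the end, for the whole second after the job is handed in: The lid is shut (below 0.06 rad), all four keys are up (within 1.2 mm), and every loose bystander is at rest within 15 mm of where it started (all of step 3 and value of joint each of key_red, key_yellow, key_white below 0.0012 m and distance of each of vial, cuvette, bottle_white, bottle_amber, tube_a, tube_b from where it was at the start of the episode below 0.015 m and linear speed of each of vial, cuvette, bottle_white, bottle_amber, tube_a, tube_b below 0.03 m/s); the robot touches nothing.
It fails at once if the green key is pressed (more than 2.5 mm) while the lid is not shut (value of joint key_green above 0.0025 m and value of joint lid above 0.08 rad).
It fails at once if another key is pressed by more than 2.5 mm (value of joint any of key_red, key_yellow, key_white above 0.0025 m).
It fails at once if the robot pushes on the green key or its housing with more than 30 N (contact force between the arm and key_green_base above 30 N).
It fails at once if the robot pushes on the lid or the analyser with more than 40 N (contact force between the arm and analyser above 40 N).
It fails at once if a bystander is lifted, carried or moved by more than 15 mm, or tipped by more than 0.3 rad (distance of any of vial, cuvette, bottle_white, bottle_amber, tube_a, tube_b from where it was at the start of the episode above 0.015 m or angle between any of vial, cuvette, bottle_white, bottle_amber, tube_a, tube_b's own z axis and vertical above 0.3 rad).
It also fails if it takes over 40 s, if anything falls off the work surface, if the arm or the gripper's body presses on something with over 40 N, if the wrist force passes 120 N, or if a joint passes its speed limit or range.

ROBOT

A 6-joint arm with a two-finger parallel gripper is mounted at the origin on the work surface. World frame = base frame: x ahead of the robot, y to its left, z up, the work surface at z = 0. Lengths are in m, angles in degrees, forces in N, time in s.
With the tool pointing down it reaches from about 0.375 to 0.9 m from the base axis. Payload 3.1 kg.
Tool frame: the origin (TCP) lies between the finger pads; the fingertips stand 11 mm ahead of it and the grasp point (between the pads) lies 8 mm behind it; z points along the fingers, y is the line along which they close (so a half turn about z gives the same grasp; the last joint's range is limited). The gripper opens to 87 mm and grips with 3 to 60 N. Pads are 19 mm wide; open, the fingers measure 117 mm over their backs; the gripper's body (75 mm by 190 mm) begins 51 mm behind the grasp point.
Start: joints at [63.512, 30.224, 82.088, -0, 67.689, -10.227], TCP at [0.175, 0.6, 0.213] pointing down, gripper open.
Joint ranges: [-176.69, 176.69], [-43.24, 126.21], [12.49, 139.97], [-82, 262], [0, 151.66], [-163.58, 163.58]. Speed limits (degrees/s): [159.86, 159.86, 180, 180, 180, 180].

INTERFACE

Orientations are given as a 3x3 rotation matrix whose columns are the frame's x, y, z axes.
In Python, from rig import bot gives the robot as it stands.
- The arm moves only by the tool apply_moves, never from a script. Its argument "steps" is a list that holds one entry, the list of rows, each a list of 7 numbers: the shift along the tool's x, y, z in cm, then the turn, a rotation vector about the tool's x, y, z in degrees, then the gripper command: -1 is shut, 1 is fully open, values between are in proportion. In form: [[[dx, dy, dz, rx, ry, rz, jaw], ...]]. A call has 1 to 20 rows; each row is the pose to reach, as a shift and turn from the pose commanded when the call began, along the tool's axes at that moment; what a row does not reach only later rows make up. A row lasts 1/8 s, in which the tool goes at most 62.5 mm and 10.7 degrees, less where a joint would pass 70% of its speed; a pose out of reach is approached as far as the arm can. A call with a gripper value outside its range is refused whole. The fingers move at their own pace and stop on an object; the grip force is fixed at half the most. Time passes only in rows, so rows that repeat a pose let the fingers close. It gives the time, the measured TCP pose, the force, the opening and the grip force at its end, in the units of the state.
- bot.read_state(): the state, without advancing time (a new reading comes with each control period).
- bot.capture(name): name is "scene" or "side" or "wrist"; returns the picture (384x512x3 uint8, blue, green, red); there is no depth.
- bot.camera_model(name): a dict with "intrinsics" (3x3 intrinsics, pixels), "R" (3x3) and "t" (3): a world point X has camera coordinates R X + t. Camera axes: x right, y down, z forward; pixel columns grow to the right and rows downward; lengths in m; the calibration is good to about 2 mm. A picture is of the moment at which its call begins: read the wrist's pose just before it. camera_model takes no time and is no camera call; for the wrist camera it gives the pose at the moment of the call.
- bot.hand_in(): hands the job in; it is judged then, once.
The state is a dict: "time_s": time; "joint_positions": joint angles; "qvel": joint speeds; "tau": joint torques, N m; "position": TCP position; "tcp_rot": TCP orientation; "force": force on the tool from outside, world axes, zero at the start; "moment": the same for the moment, N m; "opening": opening from 0.0 (shut) to 1.0 (fully open); "grasp_force": force on a finger pad.
Only numpy, scipy, OpenCV 4.12 (cv2) and the standard library are available. Lean on these libraries where they do the work, as an engineer would, in place of code of your own. Each camera call takes 0.05 s, during which the arm holds its last target. There are 200 camera calls.

## Working session

There is one attempt and no reset: what is moved stays moved. The work goes in short steps, Python scripts to look and compute and a tool call to move; the robot and the scene stay as the last step left them, time stands still between calls to the robot, and variables do not carry over. Pictures are saved under pics/ and viewed, at most 10 in all, crops included, and the job is handed in when it is done.

Besides the shell and the picture viewer there is one more tool, called after "Emit:" as a command line: name --argument value ..., lists and objects as JSON in quotes. apply_moves: Moves the arm, as the interface text tells. Its arguments: {"type":"object","properties":{"steps":{"type":"array","items":{"type":"array","items":{"type":"array","items":{"type":"number"}}}}},"required":["steps"]}

```bash
mkdir -p pics; python3 - <<'E'
from rig import bot
import cv2,numpy as np
s=bot.read_state();print(s['time_s'],s['position'],np.round(s['tcp_rot'],3).tolist(),s['opening'],s['force'])
a=bot.capture('scene');b=bot.capture('side')
cv2.imwrite('pics/scene.png',a);cv2.imwrite('pics/side.png',b)
for n in('scene','side'):
    m=bot.camera_model(n);print(n,np.round(m['intrinsics'],1).tolist(),np.round(m['R'],3).tolist(),np.round(m['t'],3), np.round(-np.array(m['R']).T@m['t'],3))
E
```

```text
0.0 [0.17461996 0.59933762 0.21156019] [[-0.96, 0.28, -0.001], [0.28, 0.96, -0.002], [0.0, -0.002, -1.0]] 0.9971163479811977 [-0.05737208  0.54283588 -0.56479755]
scene [[499.9, 0.0, 259.6], [0.0, 499.9, 198.2], [0.0, 0.0, 1.0]] [[-0.293, 0.956, 0.014], [0.65, 0.209, -0.731], [-0.702, -0.205, -0.682]] [ 0.106 -0.286  1.889] [1.542 0.346 1.078]
side [[376.4, 0.0, 258.4], [0.0, 376.4, 194.3], [0.0, 0.0, 1.0]] [[0.998, -0.059, 0.01], [-0.028, -0.608, -0.793], [0.053, 0.792, -0.609]] [-0.552  0.123  0.835] [ 0.51  -0.619  0.612]
```

View pics/scene.png

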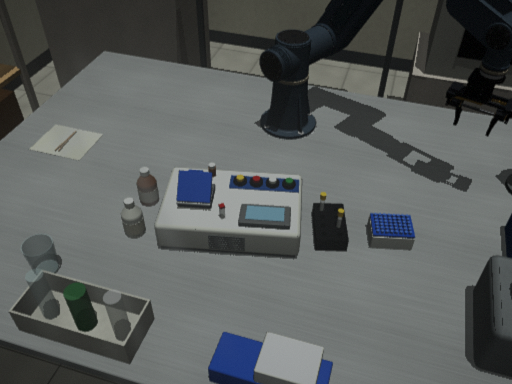

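View pics/side.png

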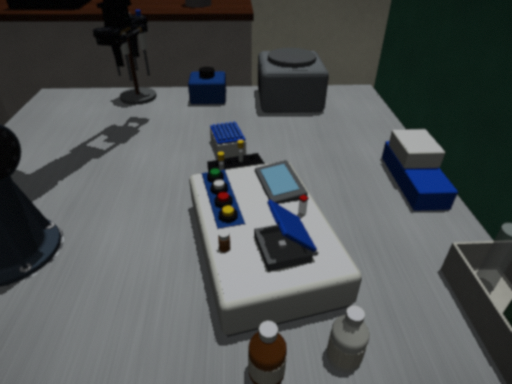

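Scene view, taken from behind: keys yellow (240,180), red (257,181), white (272,182), green (289,184); lid about (195,187), vial (212,168), cuvette (222,208). Side view: green (214,174), white (218,186), red (223,198), yellow (228,212), lid about (292,228), vial (224,241). Next I triangulate the keys and lid.

```bash
cat > h.py <<'E'
import cv2,numpy as np
def ray(m,p):
    K,R,t=map(np.array,(m['intrinsics'],m['R'],m['t']))
    d=R.T@np.linalg.inv(K)@[p[0],p[1],1]; return -R.T@t,d/np.linalg.norm(d)
def plane(m,p,z):
    c,d=ray(m,p); return c+d*(z-c[2])/d[2]
def tri(rs):
    A=sum(np.eye(3)-np.outer(d,d) for c,d in rs);b=sum((np.eye(3)-np.outer(d,d))@c for c,d in rs)
    return np.linalg.solve(A,b)
def proj(m,X):
    q=np.array(m['intrinsics'])@(np.array(m['R'])@X+m['t']);return q[:2]/q[2]
def blob(im,lo,hi,p,r):
    h=cv2.inRange(cv2.cvtColor(im,cv2.COLOR_BGR2HSV),np.array(lo),np.array(hi))
    w=np.zeros_like(h);cv2.circle(w,tuple(map(int,p)),r,255,-1);h&=w
    n,l,s,c=cv2.connectedComponentsWithStats(h)
    i=1+np.argmax(s[1:,4]);return c[i],s[i],(l==i)
E
python3 - <<'E'
from h import *; from rig import bot
a=cv2.imread('pics/scene.png');b=cv2.imread('pics/side.png')
A=bot.camera_model('scene');B=bot.camera_model('side')
col={'yellow':((20,120,90),(35,255,255),(240,180),(228,212)),'red':((0,130,70),(10,255,255),(257,181),(223,198)),
'white':((0,0,110),(179,70,255),(272,182),(218,186)),'green':((45,90,40),(85,255,255),(289,184),(214,174))}
P={}
for k,(lo,hi,p,q) in col.items():
    try:
        x,sx,_=blob(a,lo,hi,p,8);y,sy,_=blob(b,lo,hi,q,8)
        r=[ray(A,x),ray(B,y)];P[k]=tri(r);print(k,x.round(1),sx[2:],y.round(1),sy[2:],P[k].round(4), [(proj(m,P[k])-z).round(1) for m,z in((A,x),(B,y))])
    except Exception as e: print(k,e)
for n,im,p,r in(('a',a,(195,187),26),('b',b,(292,228),35)):
    c,s,m=blob(im,(105,120,40),(130,255,255),p,r)
    print(n,c,s,cv2.boxPoints(cv2.minAreaRect(cv2.findNonZero(m.astype(np.uint8)))).round(1).tolist())
c1=cv2.resize(a[150:260,150:310],None,fx=4,fy=4,interpolation=2);c2=cv2.resize(b[155:305,180:360],None,fx=4,fy=4,interpolation=2)
cv2.imwrite('pics/c1.png',c1);cv2.imwrite('pics/c2.png',c2)
E
```

```text
yellow [239.9 177. ] [ 8  5 32] [227.5 209.1] [12  9 78] [ 0.4865 -0.0243  0.1194] [array([-0.,  0.]), array([-0.1, -0.1])]
red [256. 178.] [ 7  5 29] [222.4 195.3] [10  7 54] [0.4756 0.0224 0.1192] [array([ 0. , -0.1]), array([0.1, 0.1])]
white [272.1 177.5] [13  8 58] [218.6 182.5] [10  6 50] [0.4654 0.0673 0.1226] [array([-0.3,  0.5]), array([-0.5, -0.6])]
green [288.7 180.4] [ 8  6 37] [214.6 171. ] [10  7 61] [0.4559 0.1166 0.1189] [array([ 0.1, -0.1]), array([0.1, 0.1])]
a [194.16520039 185.91397849] [ 177  170   35   33 1023] [[176.5, 200.1999969482422], [178.5, 168.6999969482422], [211.60000610351562, 170.8000030517578], [209.6999969482422, 202.3000030517578]]
b [290.57529794 225.48104009] [268 200  48  52 923] [[264.79998779296875, 203.39999389648438], [285.0, 192.39999389648438], [316.1000061035156, 249.3000030517578], [295.79998779296875, 260.3999938964844]]
```

View pics/c1.png

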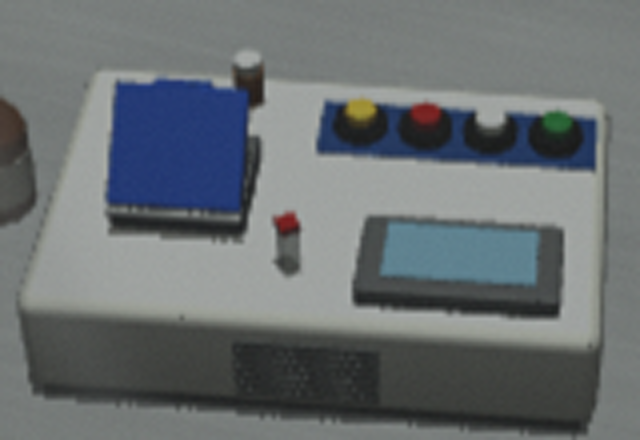

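View pics/c2.png

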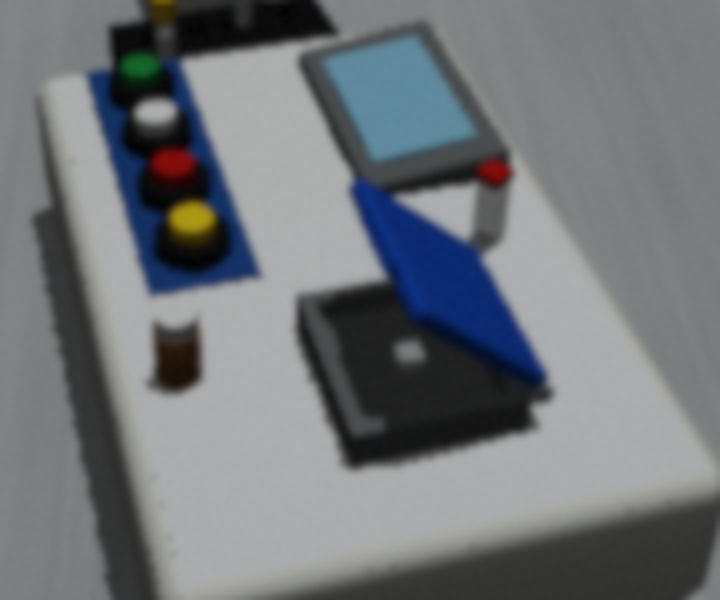

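Order along +y is yellow, red, white, green; yaw is about 12.25°, origin about (0.558, -0.026). The lid stands half open over the well. I'll move above it, high up and with fingers shut.

Emit:
apply_moves --steps '[[[0,0,-6,0,0,0,-1],[-15,-14.5,-6,0,0,-8,-1],[-59.5,-57.8,-6,0,0,-28.5,-1],[-59.5,-57.8,-6,0,0,-28.5,-1],[-59.5,-57.8,-6,0,0,-28.5,-1],[-59.5,-57.8,-6,0,0,-28.5,-1],[-59.5,-57.8,-6,0,0,-28.5,-1],[-59.5,-57.8,-6,0,0,-28.5,-1],[-59.5,-57.8,-6,0,0,-28.5,-1],[-59.5,-57.8,-6,0,0,-28.5,-1],[-59.5,-57.8,-6,0,0,-28.5,-1],[-59.5,-57.8,-6,0,0,-28.5,-1],[-59.5,-57.8,-6,0,0,-28.5,-1],[-59.5,-57.8,-6,0,0,-28.5,-1],[-59.5,-57.8,-6,0,0,-28.5,-1],[-59.5,-57.8,-6,0,0,-28.5,-1],[-59.5,-57.8,-6,0,0,-28.5,-1],[-59.5,-57.8,-6,0,0,-28.5,-1],[-59.5,-57.8,-6,0,0,-28.5,-1],[-59.5,-57.8,-6,0,0,-28.5,-1]]]'

```text
time_s: 2.6
position: [0.5842, -0.1208, 0.2728]
tcp_rot: [[-0.977, -0.213, 0.0], [-0.213, 0.977, -0.0], [-0.0, -0.0, -1.0]]
force: [-0.1, -0.1, 0.5]
opening: 0.003
grasp_force: 0.0
```

```bash
python3 - <<'E'
from h import *; from rig import bot
s=bot.read_state();print(s['time_s'],s['position'],np.round(s['tcp_rot'],3).tolist(),s['opening'],s['force'])
B=bot.camera_model('side')
w=np.radians(12.25);ux=np.array([np.cos(w),np.sin(w),0]);uy=np.array([-np.sin(w),np.cos(w),0]);O=np.array([.558,-.0257,0])
for p,y in(((286,234.5),-.147),((269.5,201),-.053),((316,249.5),-.147)):
    c,d=ray(B,p);k=(y-(c-O)@uy)/(d@uy);X=c+k*d;print(((X-O)@ux).round(4),X[2].round(4))
W=bot.camera_model('wrist');im=bot.capture('wrist');cv2.imwrite('pics/w1.png',im)
H=O+.055*ux-.1*uy;H[2]=.12;print('hinge px',proj(W,H))
E
```

```text
2.6 [ 0.58422237 -0.12080163  0.27284106] [[-0.977, -0.213, 0.0], [-0.213, 0.977, -0.0], [-0.0, -0.0, -1.0]] 0.0029723307874501533 [-0.05409011 -0.14021257  0.50034636]
-0.0029 0.1819
-0.0026 0.1802
0.0561 0.1309
hinge px [254.76533189 214.3492277 ]
```

View pics/w1.png

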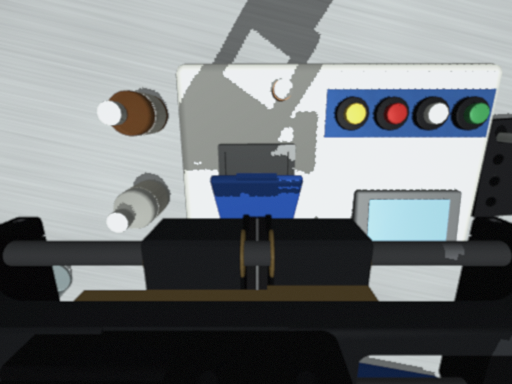

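The wrist view shows the lid free edge at about (257,180), clear under the fingers, vial at (280,90), green key at (478,113). The free edge is about 58 mm ahead of the hinge and 61 mm above it (about 0.8 rad), so I shift 10 mm towards the hinge and push down.

Emit:
apply_moves --steps '[[[-1,0,3,0,0,0,-1],[-1,0,6,0,0,0,-1],[-1,0,7,0,0,0,-1],[-1,0,7.5,0,0,0,-1],[-1,0,8,0,0,0,-1],[-1,0,8.5,0,0,0,-1],[-0.9,0,9,0,0,0,-1],[-0.8,0,9.5,0,0,0,-1],[-0.6,0,10,0,0,0,-1],[-0.4,0,10.4,0,0,0,-1],[-0.2,0,10.8,0,0,0,-1],[0,0,11.2,0,0,0,-1],[0.2,0,11.6,0,0,0,-1],[0.4,0,12,0,0,0,-1]]]'

```text
time_s: 4.4
position: [0.5802, -0.1224, 0.1523]
tcp_rot: [[-0.977, -0.212, -0.0], [-0.212, 0.977, -0.0], [0.0, -0.0, -1.0]]
force: [-1.2, 0.2, 1.5]
opening: 0.0
grasp_force: 0.7
```

Emit:
apply_moves --steps '[[[0.2,0,0.3,0,0,0,-1],[0.4,0,0.6,0,0,0,-1],[0.5,0,0.8,0,0,0,-1],[0.5,0,0.95,0,0,0,-1],[0.5,0,1.05,0,0,0,-1],[0.5,0,1.1,0,0,0,-1],[0.5,0,1.1,0,0,0,-1]]]'

```text
time_s: 5.28
position: [0.5755, -0.1233, 0.1415]
tcp_rot: [[-0.977, -0.212, -0.0], [-0.212, 0.977, 0.0], [0.0, 0.0, -1.0]]
force: [-0.1, 1.7, 0.7]
opening: 0.01
grasp_force: 0.4
```

Emit:
apply_moves --steps '[[[0,0,0.05,0,0,0,-1],[0,0,0.1,0,0,0,-1],[0,0,0.1,0,0,0,-1]]]'

```text
time_s: 5.65
position: [0.5755, -0.1234, 0.1405]
tcp_rot: [[-0.977, -0.212, -0.0], [-0.212, 0.977, 0.0], [0.0, 0.0, -1.0]]
force: [-0.7, -0.6, 1.4]
opening: 0.008
grasp_force: 0.5
```

Emit:
apply_moves --steps '[[[0,0,0.05,0,0,0,-1],[0,0,0.1,0,0,0,-1],[0,0,0.1,0,0,0,-1]]]'

```text
time_s: 6.02
position: [0.5755, -0.1234, 0.1395]
tcp_rot: [[-0.977, -0.212, -0.0], [-0.212, 0.977, 0.0], [0.0, 0.0, -1.0]]
force: [0.2, -0.2, 1.4]
opening: 0.009
grasp_force: 0.5
```

Emit:
apply_moves --steps '[[[0,0,0.05,0,0,0,-1],[0,0,0.1,0,0,0,-1],[0,0,0.15,0,0,0,-1],[0,0,0.15,0,0,0,-1]]]'

```text
time_s: 6.52
position: [0.5755, -0.1234, 0.138]
tcp_rot: [[-0.977, -0.212, -0.0], [-0.212, 0.977, -0.0], [0.0, -0.0, -1.0]]
force: [-0.7, -0.3, 1.5]
opening: 0.003
grasp_force: 0.5
```

Emit:
apply_moves --steps '[[[0,0,0.05,0,0,0,-1],[0,0,0.1,0,0,0,-1],[0,0,0.15,0,0,0,-1],[0,0,0.15,0,0,0,-1]]]'

```text
time_s: 7.02
position: [0.5755, -0.1234, 0.1365]
tcp_rot: [[-0.977, -0.212, -0.0], [-0.212, 0.977, 0.0], [0.0, 0.0, -1.0]]
force: [-0.2, 0.6, 1.5]
opening: 0.002
grasp_force: 0.5
```

```bash
python3 - <<'E'
from h import *; from rig import bot
b=bot.capture('side');cv2.imwrite('pics/s2.png',cv2.resize(b[155:305,180:360],None,fx=4,fy=4,interpolation=2))
E
```

```text
(no output)
```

View pics/s2.png

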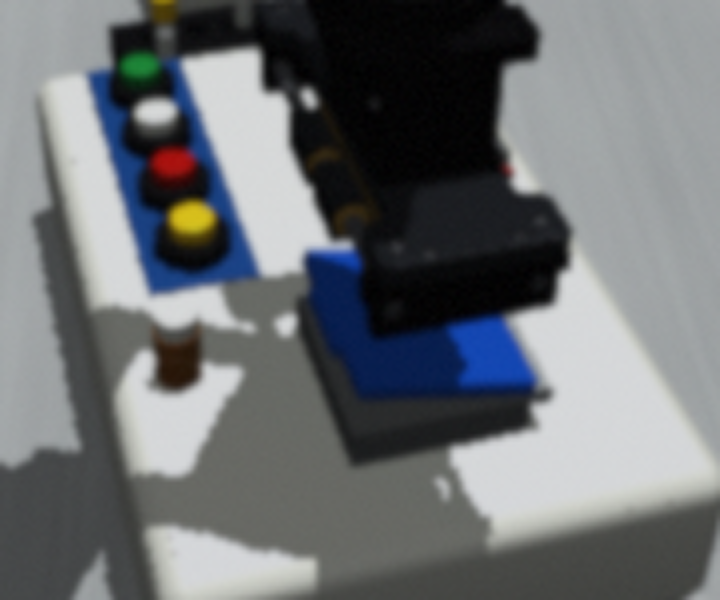

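The side view shows the lid at crop edge (360,395), still about 0.2 rad open above its collar corner (345,435). Force is only the hinge friction, so I keep pushing gently.

Emit:
apply_moves --steps '[[[0,0,0.1,0,0,0,-1],[0,0,0.2,0,0,0,-1],[0,0,0.3,0,0,0,-1],[0,0,0.4,0,0,0,-1],[0,0,0.4,0,0,0,-1]]]'

```text
time_s: 7.7
position: [0.5755, -0.1234, 0.1324]
tcp_rot: [[-0.977, -0.212, -0.0], [-0.212, 0.977, 0.0], [0.0, 0.0, -1.0]]
force: [0.5, -0.1, 0.3]
opening: 0.006
grasp_force: 0.3
```

Emit:
apply_moves --steps '[[[0,0,0.1,0,0,0,-1],[0,0,0.2,0,0,0,-1],[0,0,0.3,0,0,0,-1],[0,0,0.3,0,0,0,-1]]]'

```text
time_s: 8.2
position: [0.5756, -0.1234, 0.1294]
tcp_rot: [[-0.977, -0.212, 0.0], [-0.212, 0.977, 0.0], [-0.0, 0.0, -1.0]]
force: [-0.3, -0.7, 0.6]
opening: 0.005
grasp_force: 0.3
```

```bash
python3 - <<'E'
from h import *; from rig import bot
b=bot.capture('side');cv2.imwrite('pics/s3.png',cv2.resize(b[200:300,220:340],None,fx=6,fy=6,interpolation=2))
print(bot.read_state()['force'],bot.read_state()['moment'])
E
```

```text
[-0.21575607  0.81197511  0.28840684] [ 0.03753435  0.03218417 -0.01816841]
```

View pics/s3.png

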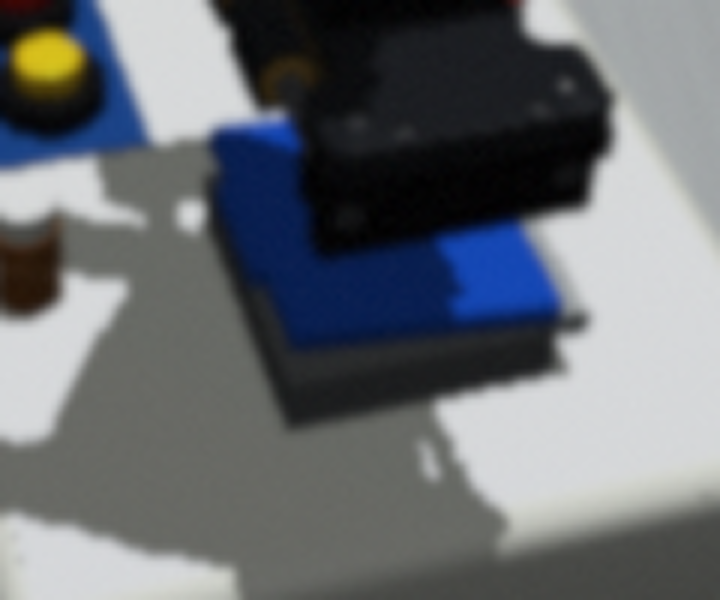

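The lid is nearly shut: front-right corner at crop (290,340), i.e. image (268.5,256.5). I'll compare this with the expected shut position.

```bash
python3 - <<'E'
from h import *; from rig import bot
B=bot.camera_model('side')
w=np.radians(12.25);ux=np.array([np.cos(w),np.sin(w),0]);uy=np.array([-np.sin(w),np.cos(w),0]);O=np.array([.558,-.0257,0])
for th in(0,.1,.2):
  for r in(-.09,-.094,-.004):
   for h in(.01,0): 
    X=O+(.055+r*np.cos(th)-h*np.sin(th)*-1)*ux-.147*uy;X[2]=.12-r*np.sin(th)+h*np.cos(th)
    print(th,r,h,((proj(B,X)-[220,200])*6).round(0))
for x,y in((-.045,-.15),(-.035,-.15)):
  for z in(.1,.12):
    X=O+x*ux+y*uy;X[2]=z;print('collar',x,z,((proj(B,X)-[220,200])*6).round(0))
E
```

```text
0 -0.09 0.01 [280. 359.]
0 -0.09 0 [279. 383.]
0 -0.094 0.01 [266. 362.]
0 -0.094 0 [266. 386.]
0 -0.004 0.01 [560. 302.]
0 -0.004 0 [556. 326.]
0.1 -0.09 0.01 [285. 337.]
0.1 -0.09 0 [281. 361.]
0.1 -0.094 0.01 [272. 338.]
0.1 -0.094 0 [268. 363.]
0.1 -0.004 0.01 [563. 301.]
0.1 -0.004 0 [557. 325.]
0.2 -0.09 0.01 [294. 313.]
0.2 -0.09 0 [286. 339.]
0.2 -0.094 0.01 [281. 314.]
0.2 -0.094 0 [273. 340.]
0.2 -0.004 0.01 [566. 300.]
0.2 -0.004 0 [557. 324.]
collar -0.045 0.1 [247. 444.]
collar -0.045 0.12 [248. 398.]
collar -0.035 0.1 [280. 437.]
collar -0.035 0.12 [282. 391.]
```

Emit:
apply_moves --steps '[[[0,0,0.1,0,0,0,-1],[0,0,0.2,0,0,0,-1],[0,0,0.3,0,0,0,-1],[0,0,0.3,0,0,0,-1]]]'

```text
time_s: 8.75
position: [0.5755, -0.1234, 0.1264]
tcp_rot: [[-0.977, -0.212, 0.0], [-0.212, 0.977, 0.0], [-0.0, 0.0, -1.0]]
force: [-1.1, 0.0, 1.4]
opening: 0.003
grasp_force: 0.2
```

Emit:
apply_moves --steps '[[[0,0,0.1,0,0,0,-1],[0,0,0.2,0,0,0,-1],[0,0,0.2,0,0,0,-1]]]'

```text
time_s: 9.12
position: [0.5756, -0.1234, 0.1244]
tcp_rot: [[-0.977, -0.212, 0.0], [-0.212, 0.977, 0.0], [-0.0, 0.0, -1.0]]
force: [-0.2, -0.6, 0.3]
opening: 0.004
grasp_force: 0.2
```

Emit:
apply_moves --steps '[[[0,0,0.1,0,0,0,-1],[0,0,0.2,0,0,0,-1],[0,0,0.2,0,0,0,-1]]]'

```text
time_s: 9.5
position: [0.5755, -0.1234, 0.1224]
tcp_rot: [[-0.977, -0.212, 0.0], [-0.212, 0.977, 0.0], [-0.0, 0.0, -1.0]]
force: [-1.3, -0.1, 0.5]
opening: 0.001
grasp_force: 0.2
```

Emit:
apply_moves --steps '[[[0,0,0.1,0,0,0,-1],[0,0,0.2,0,0,0,-1],[0,0,0.2,0,0,0,-1]]]'

```text
time_s: 9.88
position: [0.5757, -0.1234, 0.1204]
tcp_rot: [[-0.977, -0.212, 0.0], [-0.212, 0.977, 0.0], [-0.0, 0.0, -1.0]]
force: [0.8, -0.2, 1.4]
opening: 0.005
grasp_force: 0.1
```

```bash
python3 - <<'E'
from h import *; from rig import bot
b=bot.capture('side');cv2.imwrite('pics/s4.png',cv2.resize(b[200:300,220:340],None,fx=6,fy=6,interpolation=2))
print(bot.read_state()['force'],bot.read_state()['moment'])
E
```

```text
[ 0.23198739 -0.5625963  -0.24704307] [0.01415123 0.06184825 0.02873873]
```

View pics/s4.png

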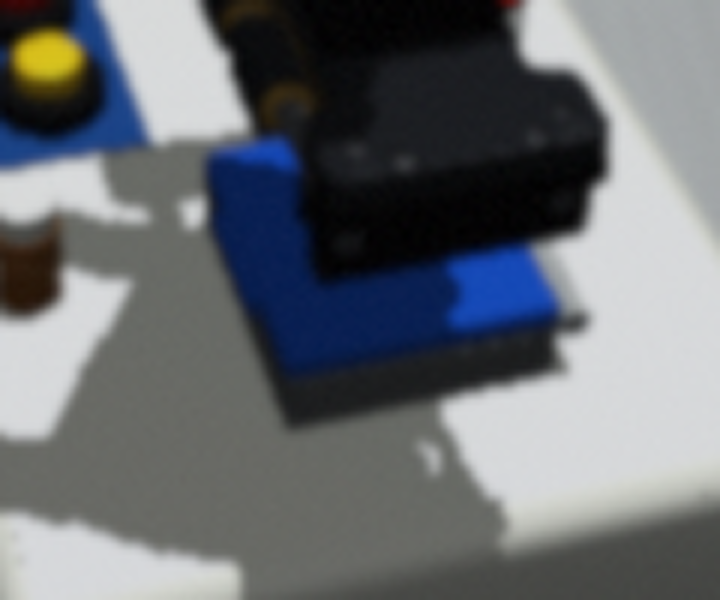

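The lid's lower corner is at crop (290,375), against about 383 when shut, so there are a few mm left.

Emit:
apply_moves --steps '[[[0,0,0.1,0,0,0,-1],[0,0,0.15,0,0,0,-1],[0,0,0.15,0,0,0,-1]]]'

```text
time_s: 10.3
position: [0.5758, -0.1234, 0.1203]
tcp_rot: [[-0.977, -0.212, 0.001], [-0.212, 0.977, -0.0], [-0.001, -0.0, -1.0]]
force: [-2.8, 1.0, 8.2]
opening: 0.006
grasp_force: 3.9
```

Emit:
apply_moves --steps '[[[0,0,0.1,0,0,0,-1],[0,0,0.15,0,0,0,-1],[0,0,0.15,0,0,0,-1]]]'

```text
time_s: 10.68
position: [0.5758, -0.1234, 0.1202]
tcp_rot: [[-0.977, -0.212, 0.001], [-0.212, 0.977, -0.001], [-0.001, -0.001, -1.0]]
force: [-3.7, 1.3, 15.3]
opening: 0.006
grasp_force: 7.6
```

Lid is against its stop (15 N at TCP z 0.1202, so the shut fingertips sit about 10 mm behind the nominal TCP). Lift and move over the green key.

Emit:
apply_moves --steps '[[[0,0,-5,0,0,0,-1],[0,0,-11,0,0,0,-1],[1.5,5.5,-11,0,0,0,-1],[3,11.5,-11,0,0,0,-1],[4.5,17.5,-11,0,0,0,-1],[6,23,-11,0,0,0,-1],[6.6,25.9,-11,0,0,0,-1],[6.6,25.9,-6,0,0,0,-1],[6.6,25.9,-3,0,0,0,-1],[6.6,25.9,-3,0,0,0,-1],[6.6,25.9,-3,0,0,0,-1]]]'

```text
time_s: 12.05
position: [0.4571, 0.1157, 0.1483]
tcp_rot: [[-0.977, -0.212, 0.002], [-0.212, 0.977, 0.0], [-0.002, -0.0, -1.0]]
force: [-0.2, -0.2, 0.2]
opening: 0.005
grasp_force: 0.0
```

```bash
python3 - <<'E'
from h import *; from rig import bot
b=bot.capture('side');a=bot.capture('scene')
p=cv2.resize(b[155:275,180:340],(800,600),interpolation=2);cv2.imwrite('pics/k1.png',p)
cv2.imwrite('pics/k2.png',cv2.resize(a[140:230,160:310],None,fx=5,fy=5,interpolation=2))
E
```

```text
(no output)
```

View pics/k1.png

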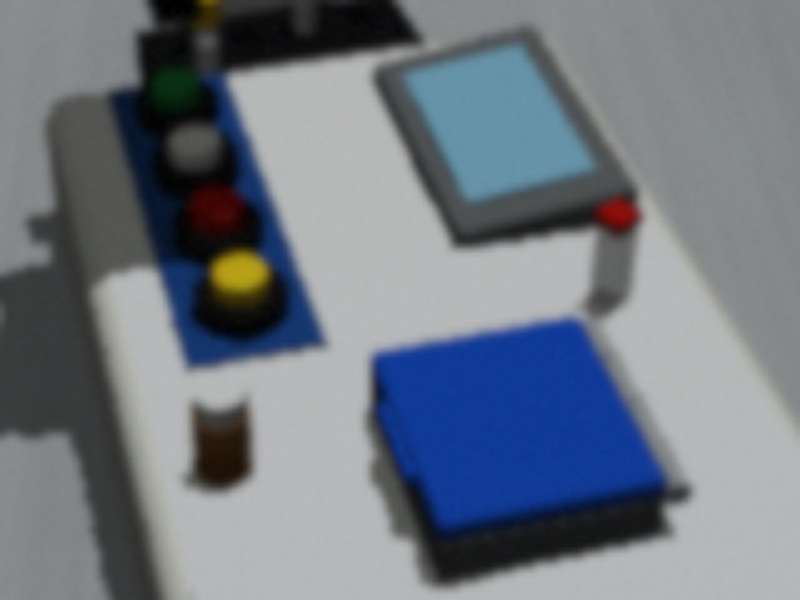

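The lid lies flat and the vial and cuvette are undisturbed. The fingers hover above the green key (crop (175,88)). Now descend in stages.

Emit:
apply_moves --steps '[[[0.1,0,1,0,0,0,-1],[0.1,0,1.5,0,0,0,-1],[0.1,0,1.8,0,0,0,-1],[0.1,0,1.8,0,0,0,-1]]]'

```text
time_s: 12.65
position: [0.455, 0.1155, 0.1293]
tcp_rot: [[-0.977, -0.212, -0.001], [-0.212, 0.977, -0.0], [0.001, 0.0, -1.0]]
force: [-0.5, -0.8, 0.7]
opening: 0.003
grasp_force: 0.0
```

Emit:
apply_moves --steps '[[[0,0,0.2,0,0,0,-1],[0,0,0.4,0,0,0,-1],[0,0,0.4,0,0,0,-1]]]'

```text
time_s: 13.02
position: [0.455, 0.1155, 0.1254]
tcp_rot: [[-0.977, -0.212, -0.0], [-0.212, 0.977, 0.0], [0.0, 0.0, -1.0]]
force: [0.4, 0.5, -0.6]
opening: 0.002
grasp_force: 0.0
```

Emit:
apply_moves --steps '[[[0,0,0.2,0,0,0,-1],[0,0,0.4,0,0,0,-1],[0,0,0.4,0,0,0,-1]]]'

```text
time_s: 13.4
position: [0.455, 0.1155, 0.1214]
tcp_rot: [[-0.977, -0.212, -0.0], [-0.212, 0.977, -0.0], [0.0, 0.0, -1.0]]
force: [-0.3, 0.4, 0.2]
opening: 0.006
grasp_force: 0.0
```

Emit:
apply_moves --steps '[[[0,0,0.2,0,0,0,-1],[0,0,0.4,0,0,0,-1],[0,0,0.4,0,0,0,-1]]]'

```text
time_s: 13.78
position: [0.455, 0.1155, 0.1174]
tcp_rot: [[-0.977, -0.212, -0.0], [-0.212, 0.977, -0.0], [0.0, 0.0, -1.0]]
force: [-0.4, 0.5, 0.9]
opening: 0.001
grasp_force: 0.0
```

Emit:
apply_moves --steps '[[[0,0,0.2,0,0,0,-1],[0,0,0.4,0,0,0,-1],[0,0,0.4,0,0,0,-1]]]'

```text
time_s: 14.15
position: [0.455, 0.1155, 0.1134]
tcp_rot: [[-0.977, -0.212, -0.0], [-0.212, 0.977, -0.0], [0.0, 0.0, -1.0]]
force: [-0.3, -0.3, 0.1]
opening: 0.01
grasp_force: 0.0
```

Emit:
apply_moves --steps '[[[0,0,0.2,0,0,0,-1],[0,0,0.2,0,0,0,-1]]]'

```text
time_s: 14.4
position: [0.4553, 0.1155, 0.1116]
tcp_rot: [[-0.977, -0.212, 0.0], [-0.212, 0.977, 0.0], [-0.0, -0.0, -1.0]]
force: [-0.0, -0.2, 1.7]
opening: 0.009
grasp_force: 0.7
```

Emit:
apply_moves --steps '[[[0,0,0.2,0,0,0,-1],[0,0,0.2,0,0,0,-1]]]'

```text
time_s: 14.65
position: [0.4553, 0.1155, 0.1096]
tcp_rot: [[-0.977, -0.212, 0.0], [-0.212, 0.977, 0.0], [-0.0, -0.0, -1.0]]
force: [-0.1, -0.4, 2.5]
opening: 0.005
grasp_force: 1.2
```

Contact is at about 0.1125, as predicted, with grasp_force showing the spring. I continue to the stop.

Emit:
apply_moves --steps '[[[0,0,0.2,0,0,0,-1],[0,0,0.2,0,0,0,-1]]]'

```text
time_s: 14.9
position: [0.4553, 0.1155, 0.1075]
tcp_rot: [[-0.977, -0.212, 0.0], [-0.212, 0.977, 0.0], [-0.0, -0.0, -1.0]]
force: [-0.6, 0.5, 2.8]
opening: 0.007
grasp_force: 1.6
```

Emit:
apply_moves --steps '[[[0,0,0.1,0,0,0,-1],[0,0,0.15,0,0,0,-1],[0,0,0.15,0,0,0,-1]]]'

```text
time_s: 15.28
position: [0.4553, 0.1155, 0.1064]
tcp_rot: [[-0.977, -0.212, 0.0], [-0.212, 0.977, -0.0], [-0.0, -0.0, -1.0]]
force: [0.4, -0.4, 5.5]
opening: 0.003
grasp_force: 3.0
```

Emit:
apply_moves --steps '[[[0,0,0.1,0,0,0,-1],[0,0,0.1,0,0,0,-1]]]'

```text
time_s: 15.52
position: [0.4553, 0.1155, 0.1062]
tcp_rot: [[-0.977, -0.212, 0.001], [-0.212, 0.977, -0.0], [-0.001, -0.0, -1.0]]
force: [-1.7, -0.0, 13.6]
opening: 0.006
grasp_force: 6.8
```

Bottomed out (hard stop at 0.1062, 13.6 N). Release and go clear.

Emit:
apply_moves --steps '[[[0,0,-1,0,0,0,-1],[0,0,-4,0,0,0,-1],[0,0,-10,0,0,0,-1],[0,0,-14,0,0,0,-1],[0,0,-14,0,0,0,-1],[0,0,-14,0,0,0,-1],[0,0,-14,0,0,0,-1],[0,0,-14,0,0,0,-1]]]'

```text
time_s: 16.52
position: [0.4544, 0.1155, 0.2437]
tcp_rot: [[-0.977, -0.212, -0.003], [-0.212, 0.977, -0.0], [0.003, 0.001, -1.0]]
force: [0.4, 0.6, -0.2]
opening: 0.01
grasp_force: 0.0
```

```bash
python3 - <<'E'
from h import *; from rig import bot
b=bot.capture('side');cv2.imwrite('pics/f.png',cv2.resize(b[155:275,180:340],(800,600),interpolation=2))
E
```

```text
(no output)
```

View pics/f.png

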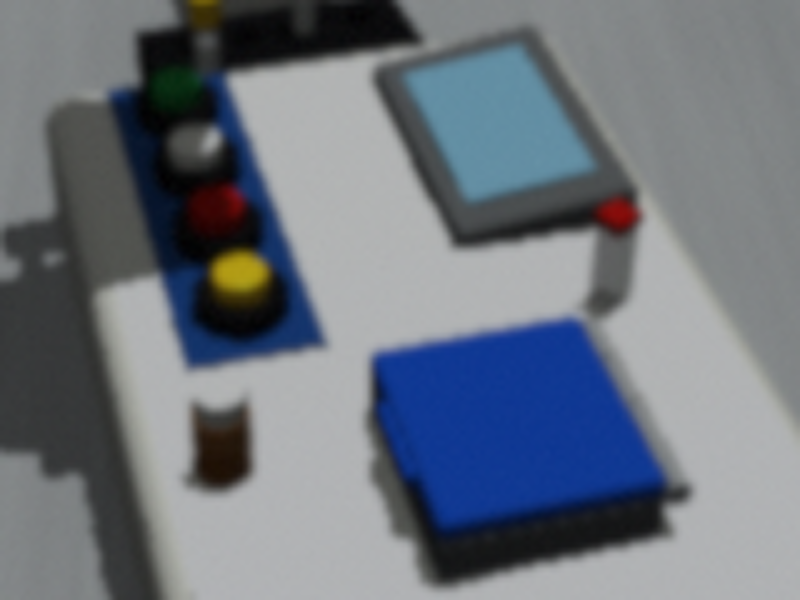

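The lid is shut (crop (520,425)), all keys are up, the bystanders are unmoved and the hand is clear.

```bash
python3 -c "
from rig import bot
print(bot.hand_in())"
```

```text
the job is handed in; nothing more can be done
None
```

I shut the lid against its stop (15 N), then pressed the green key all the way down (13.6 N) and released it. The last picture shows the lid flat, the keys up, and the vial and cuvette in place; the hand is clear and the job is handed in, but no verdict came back.

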